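# Park and chock a loose power fuse

## Robot

A 6-joint arm with a two-finger parallel gripper is mounted at the origin on the work surface. World frame = base frame: x ahead of the robot, y to its left, z up, the work surface at z = 0. Lengths are in m, angles in rad, forces in N, time in s.
With the tool pointing down it reaches from about 0.25 to 0.725 m from the base axis. Payload 4 kg.
Tool frame: the origin (TCP) lies on the centre line of the jaws, within the pads' length; the fingertips stand 14 mm ahead of it and the grasp point (between the pads) lies 5 mm behind it; z points along the fingers, x is the direction in which the jaws open and shut, and the axes are right-handed (so a half turn about z gives the same grasp; the last joint's range is limited). The gripper opens to 85 mm and grips with 20 to 120 N. Pads are 22 mm wide; open, the fingers measure 114 mm over their backs; the gripper's body (76 mm by 85 mm) begins 54 mm behind the grasp point. The pads swing forward as they close: fully open they stand 13 mm farther back than shut.
Start: joints at [1.173, 0.241, 0.005, 1.335, 0, 1.571], TCP at [0.194, 0.461, 0.245] pointing down, gripper open.
Joint ranges: [-2.72, 2.72], [-1.05, 1.87], [-1.09, 1.28], [-1.99, 2.15], [-1.42, 1.44], [-3.14, 3.14]. Speed limits (rad/s): [2.79, 2.79, 3.14, 3.14, 3.14, 3.14].

## Interface

Orientations are given as a unit quaternion [x, y, z, w].
In Python, from workcell import bot gives the robot as it stands.
- The arm moves only by the tool play_rows, never from a script. Its argument "motion" is a list of rows, each an object with "fingers": the closure, from -1 (fully open) to 1 (shut), so that 0 is half open; "translation": the shift along the tool's x, y, z in cm, a list of three; "roll": the turn about the tool's z in degrees. A call has 1 to 20 rows; each row is the pose to reach, as a shift and turn from the pose commanded when the call began, along the tool's axes at that moment; what a row does not reach only later rows make up. A row lasts 1/12 s, in which the tool goes at most 41.7 mm and 7.16 degrees, less where a joint would pass 70% of its speed; a pose out of reach is approached as far as the arm can. A call with a gripper value outside its range is refused whole. The fingers move at their own pace and stop on an object; the grip force is fixed at half the most. Time passes only in rows, so rows that repeat a pose let the fingers close. It gives the time, the measured TCP pose, the force and the opening at its end, in the units of the state.
- bot.get_obs(): the state, without advancing time (a new reading comes with each control period).
- bot.camera(name): name is "scene" or "top" or "wrist"; returns a dict with "pixels" (420x560x3 uint8, red, green, blue), "intrinsics" (3x3 intrinsics, pixels), "world_to_cam" (4x4, takes a point from world to camera coordinates). Camera axes: x right, y down, z forward; pixel columns grow to the right and rows downward; lengths in m; the calibration is good to about 2 mm. The wrist camera is an equidistant fisheye: a pixel r from the principal point sees the ray r / f radians off the axis. A picture is of the moment at which its call begins. There is no depth.
- bot.job_done(): hands the job in, once; it reports no verdict.
The state is a dict: "clock": time; "joint_pos": joint angles; "joint_vel": joint speeds; "tau": joint torques, N m; "eef_pos": TCP position; "tool_rot": TCP orientation; "ft_force": force on the tool from outside, world axes, zero at the start; "ft_torque": the same for the moment, N m; "grip_width": finger opening in m.
Only numpy, scipy, OpenCV 4.12 (cv2) and the standard library are available. Lean on these libraries where they do the work, as an engineer would, in place of code of your own. Each camera call takes 0.05 s, during which the arm holds its last target. There are 200 camera calls.

## Task

Roll the big loose fuse gently along its wooden rest, without lifting it, until it lies squarely against the back stop. Then tip the standing wooden chock over sideways onto the rest, so that it lies flat across the board in front of the fuse, and push it square up against the fuse so that the fuse cannot roll either way. Leave everything else on the table where it is.

Things in the scene. Friction and masses are not known exactly. Their poses are not given: they have to be found in the camera images.
- rest: the fuse rest, fixed: plywood board 12 mm thick, 230 mm wide (y -115 to 115 mm), 385 mm long (x -150 to 235 mm). Origin at bench level on its middle line; x points along the board to the back stop, z up. Its side edges are 12 mm steps above the bench. Yaw varies up to 30 degrees.
- stop (a point): middle of the back stop's front face, at board level (rest x = 130 mm, 12 mm above the bench); axes as the rest. The back stop is an aluminium bar across the board's full width, 45 mm high above the board, 12 mm thick; the trough behind it holds a spare fuse.
- fuse_center (a point): centre of the big loose fuse: cylinder 180 mm long, steel end caps 88 mm across and 34 mm long, white ceramic tube 84 mm across between; up to 1 kg. Lies roughly across the board before the stop, centre 56 mm above the bench. y is its axis (either way); x, z turn as it rolls. Too thick to grasp, rolls easily. Against the stop its centre is at rest x = 86 mm.
- chock_center (a point): centre of the chock: plain wood block 80 (x) x 70 (y) x 150 mm tall (z), 0.3 to 0.55 kg. Stands upright on the bench by the board's +y or -y side edge, 3 to 15 mm off, square to it within 5 degrees. Pushed high towards the board it tips over the 12 mm edge and falls flat on it; lying, its top is 82 mm above the bench. Slides at a few newtons. Snug on the parked fuse: centre at rest x = 2 mm.
- can: aluminium can, 66 mm across, 150 mm tall, standing beside the rest at the side opposite the chock; origin under its base
- spare: thin spare fuse, 51 mm across, 170 mm long, lying in the trough behind the back stop (rest frame x = 190 mm); origin at its centre, y its axis
- bottle: white plastic bottle, 60 mm across, 190 mm tall, standing upright; origin under its base
- mug: blue mug, 80 mm across plus handle, 92 mm tall; origin under its base
- tape: black tape roll lying flat, 90 mm across, 25 mm high; origin under its centre
- driver: screwdriver lying flat, about 200 mm long
- meter: yellow multimeter lying flat, 150 x 78 x 36 mm; origin under its centre

How it is judged:
By the outcome, as a careful person would: the job done as asked, in the order asked, and still so for the second after the job is handed in, with the robot touching nothing.
It also fails if it takes over 62 s, if anything falls off the work surface, if the arm or the gripper's body presses on something with over 40 N, if the wrist force passes 120 N, or if a joint passes its speed limit or range.

## Working session

There is one attempt and no reset: what is moved stays moved. The work goes in short steps, Python scripts to look and compute and a tool call to move; the robot and the scene stay as the last step left them, time stands still between calls to the robot, and variables do not carry over. Pictures are saved under pics/ and viewed, about 8 in all and at most 12, crops included, and the job is handed in when it is done.

Besides the shell and the picture viewer there is one more tool, called after "Emit:" as a command line: name --argument value ..., lists and objects as JSON in quotes. play_rows: Moves the arm, as the interface text tells. Its arguments: {"type":"object","properties":{"motion":{"type":"array","items":{"type":"object","properties":{"fingers":{"type":"number"},"translation":{"type":"array","items":{"type":"number"}},"roll":{"type":"number"}}}}},"required":["motion"]}

```bash
ls; mkdir -p pics; python3 - <<'E'
from workcell import bot
import cv2,numpy as np
o=bot.get_obs();print({k:np.round(v,3).tolist() for k,v in o.items()})
for n in("scene","top"):
    c=bot.camera(n);cv2.imwrite(f"pics/{n}0.png",c["pixels"][:,:,::-1]);print(n,np.round(c["intrinsics"],1).tolist(),np.round(c["world_to_cam"],3).tolist())
E
```

```text
pics
{'clock': 0.0, 'joint_pos': [1.173, 0.241, 0.004, 1.335, -0.0, 1.571], 'joint_vel': [0.001, 0.002, 0.001, -0.001, -0.001, 0.0], 'tau': [0.001, -37.232, 25.241, 0.017, -0.0, -0.0], 'eef_pos': [0.193, 0.46, 0.244], 'tool_rot': [0.833, 0.553, -0.001, 0.001], 'ft_force': [-0.357, 0.563, 0.069], 'ft_torque': [-0.037, 0.002, 0.029], 'grip_width': 0.085}
scene [[408.8, 0.0, 286.2], [0.0, 408.8, 213.1], [0.0, 0.0, 1.0]] [[-0.847, 0.531, -0.014, 0.49], [0.388, 0.601, -0.699, -0.207], [-0.363, -0.597, -0.715, 1.149], [0.0, 0.0, 0.0, 1.0]]
top [[383.6, 0.0, 280.5], [0.0, 383.6, 206.1], [0.0, 0.0, 1.0]] [[-0.01, -1.0, -0.005, 0.035], [-0.999, 0.01, -0.04, 0.565], [0.04, 0.005, -0.999, 0.893], [0.0, 0.0, 0.0, 1.0]]
```

View pics/top0.png

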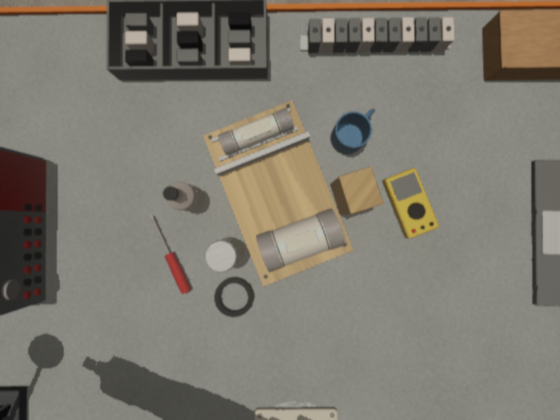

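View pics/scene0.png

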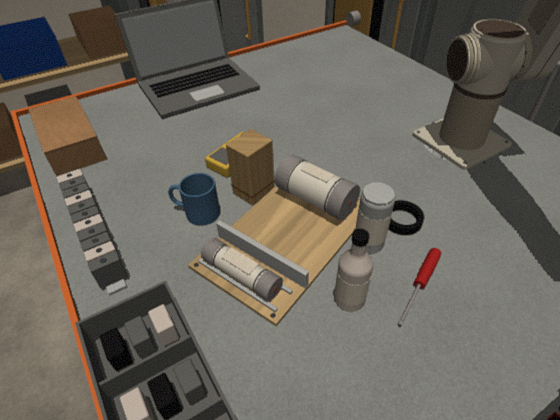

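```bash
python3 - <<'E'
import cv2
a=cv2.imread("pics/top0.png")[90:300,190:450]
cv2.imwrite("pics/crop0.png",cv2.resize(a,None,fx=2.85,fy=2.85,interpolation=cv2.INTER_CUBIC))
E
```

```text
(no output)
```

View pics/crop0.png

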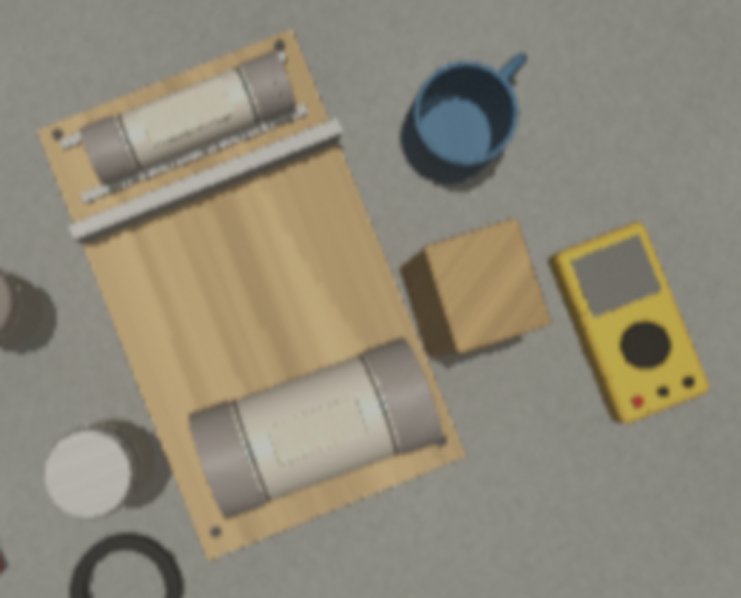

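```bash
cat > h.py <<'E'
import numpy as np, cv2
from workcell import bot
from scipy.spatial.transform import Rotation as R
from scipy.optimize import least_squares
def ray(cam,px,z):
    K,T=cam["intrinsics"],cam["world_to_cam"]
    d=np.c_[np.atleast_2d(px),np.ones(len(np.atleast_2d(px)))]@np.linalg.inv(K).T@T[:3,:3]
    o=-T[:3,:3].T@T[:3,3]
    return o+d*((z-o[2])/d[:,2])[:,None]
def fit(src,dst):
    f=lambda p:(src@np.array([[np.cos(p[2]),np.sin(p[2])],[-np.sin(p[2]),np.cos(p[2])]])+p[:2]-dst).ravel()
    s=least_squares(f,[*dst.mean(0),0.3]);return s.x,np.abs(s.fun).max()
E
python3 - <<'E'
from h import *
c=bot.camera("top");cr=lambda a:np.array(a)/2.85+[190,90]-.3
b=ray(c,cr([(209,559),(464,457),(39,130),(293,30)]),.012)[:,:2]
p,e=fit(np.array([(-.15,.115),(-.15,-.115),(.235,.115),(.235,-.115)]),b)
print("rest",p.round(4),np.degrees(p[2]),e)
Rm=np.array([[np.cos(p[2]),-np.sin(p[2])],[np.sin(p[2]),np.cos(p[2])]])
for n,px,z in[("chocktop",[(427,248),(516,219),(550,324),(459,355)],.15),("fuse",[(190,412),(405,338),(443,440),(228,517)],.06),("can",[(88,473)],.15),("mug",[(467,112),(522,60)],.092),("meter",[(552,256),(642,223),(708,386),(624,422)],.036),("tape",[(127,588)],.025)]:
    w=ray(c,cr(px),z)[:,:2];l=(w-p[:2])@Rm
    print(n,"w",w.mean(0).round(3),"rest",l.mean(0).round(3),l.round(3).tolist())
np.save("rest.npy",p)
E
```

```text
rest [0.558  0.0206 0.3686] 21.119815759836886 0.002595691791831972
chocktop w [ 0.59  -0.132] rest [-0.026 -0.154] [[0.015, -0.124], [0.011, -0.19], [-0.066, -0.184], [-0.063, -0.117]]
fuse w [ 0.488 -0.015] rest [-0.078 -0.008] [[-0.031, 0.079], [-0.039, -0.098], [-0.124, -0.096], [-0.117, 0.082]]
can w [0.462 0.149] rest [-0.043  0.154] [[-0.043, 0.154]]
mug w [ 0.747 -0.152] rest [ 0.114 -0.229] [[0.103, -0.202], [0.125, -0.256]]
meter w [ 0.569 -0.27 ] rest [-0.094 -0.275] [[-0.022, -0.236], [-0.024, -0.313], [-0.165, -0.312], [-0.167, -0.239]]
tape w [0.358 0.138] rest [-0.144  0.181] [[-0.144, 0.181]]
```

```bash
cat >> h.py <<'E'
p=np.load("rest.npy") 
c_,s_=np.cos(p[2]),np.sin(p[2]); RM=np.array([[c_,-s_],[s_,c_]])
def w(l): return RM@np.array(l)+p[:2]
def state():
    o=bot.get_obs();r=R.from_quat(o["tool_rot"]);yaw=np.degrees(np.arctan2(*r.as_matrix()[1::-1,0]))
    print("t",round(o["clock"],2),"tcp",o["eef_pos"].round(4),"rest",(RM.T@(o["eef_pos"][:2]-p[:2])).round(4),"yaw",yaw.round(1),"restyaw",(yaw-np.degrees(p[2])).round(1),"F",o["ft_force"].round(1),"j6",o["joint_pos"][5].round(2))
    return o,r,yaw
def to(l,z,restyaw):
    o,r,yaw=state();W=w(l);d=r.as_matrix().T@(np.array([*W,z])-o["eef_pos"])
    print("target",W.round(3),"cm",(d*100).round(2),"roll",round(-((restyaw+np.degrees(p[2])-yaw+180)%360-180),1))
E
python3 -c "
from h import *
to((-.157,-.008),.245,-90)"
```

```text
t 0.15 tcp [0.1935 0.4605 0.2446] rest [-0.1815  0.5418] yaw 67.2 restyaw 46.1 F [-0.5  0.1  0.4] j6 1.57
target [ 0.414 -0.043] cm [-3.791e+01  3.989e+01  2.000e-02] roll 136.1
```

Emit:
play_rows --motion '[{"fingers": 0,"translation": [-37.9,39.9,0],"roll": 136},{"fingers": 0,"translation": [-37.9,39.9,0],"roll": 136},{"fingers": 0,"translation": [-37.9,39.9,0],"roll": 136},{"fingers": 0,"translation": [-37.9,39.9,0],"roll": 136},{"fingers": 0,"translation": [-37.9,39.9,0],"roll": 136},{"fingers": 0,"translation": [-37.9,39.9,0],"roll": 136},{"fingers": 0,"translation": [-37.9,39.9,0],"roll": 136},{"fingers": 0,"translation": [-37.9,39.9,0],"roll": 136},{"fingers": 0,"translation": [-37.9,39.9,0],"roll": 136},{"fingers": 0,"translation": [-37.9,39.9,0],"roll": 136},{"fingers": 0,"translation": [-37.9,39.9,0],"roll": 136},{"fingers": 0,"translation": [-37.9,39.9,0],"roll": 136},{"fingers": 0,"translation": [-37.9,39.9,0],"roll": 136},{"fingers": 0,"translation": [-37.9,39.9,0],"roll": 136},{"fingers": 0,"translation": [-37.9,39.9,0],"roll": 136},{"fingers": 0,"translation": [-37.9,39.9,0],"roll": 136},{"fingers": 0,"translation": [-37.9,39.9,0],"roll": 136},{"fingers": 0,"translation": [-37.9,39.9,0],"roll": 136},{"fingers": 0,"translation": [-37.9,39.9,0],"roll": 136},{"fingers": 0,"translation": [-37.9,39.9,0],"roll": 136}]'

```text
clock: 1.82
eef_pos: [0.4145, -0.0431, 0.245]
tool_rot: [0.825, -0.566, -0.0, 0.0]
ft_force: [0.3, 0.6, 0.7]
grip_width: 0.0428
```

```bash
python3 -c "
from h import *
to((-.157,-.008),.048,-90)
cv2.imwrite('pics/w1.png',bot.camera('wrist')['pixels'][:,:,::-1])"
```

```text
t 1.82 tcp [ 0.4145 -0.0431  0.245 ] rest [-0.1568 -0.0076] yaw -68.9 restyaw -90.0 F [0.3 0.6 0.7] j6 2.67
target [ 0.414 -0.043] cm [ 0.04  0.   19.7 ] roll -0.0
```

View pics/w1.png

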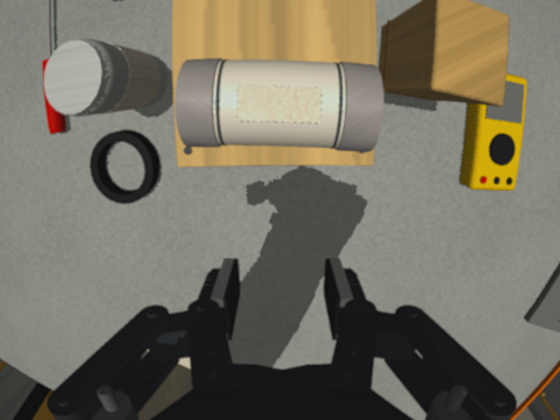

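Emit:
play_rows --motion '[{"fingers": 0,"translation": [0,0,4],"roll": 0},{"fingers": 0,"translation": [0,0,8],"roll": 0},{"fingers": 0,"translation": [0,0,12],"roll": 0},{"fingers": 0,"translation": [0,0,15.5],"roll": 0},{"fingers": 0,"translation": [0,0,18],"roll": 0},{"fingers": 0,"translation": [0,0,19.5],"roll": 0},{"fingers": 0,"translation": [0,-0.5,19.7],"roll": 0},{"fingers": 0,"translation": [0,-1.0,19.7],"roll": 0},{"fingers": 0,"translation": [0,-1.4,19.7],"roll": 0},{"fingers": 0,"translation": [0,-1.7,19.7],"roll": 0},{"fingers": 0,"translation": [0,-2.0,19.7],"roll": 0},{"fingers": 0,"translation": [0,-2.3,19.7],"roll": 0},{"fingers": 0,"translation": [0,-2.6,19.7],"roll": 0},{"fingers": 0,"translation": [0,-2.9,19.7],"roll": 0},{"fingers": 0,"translation": [0,-3.2,19.7],"roll": 0},{"fingers": 0,"translation": [0,-3.5,19.7],"roll": 0},{"fingers": 0,"translation": [0,-3.8,19.7],"roll": 0},{"fingers": 0,"translation": [0,-4.1,19.7],"roll": 0}]'

```text
clock: 3.37
eef_pos: [0.4532, -0.0281, 0.0483]
tool_rot: [0.825, -0.565, -0.0, -0.0]
ft_force: [-0.3, 0.6, 0.0]
grip_width: 0.0426
```

```bash
python3 -c "
from h import *
to((.031,-.008),.048,-90)
a=bot.camera('scene')['pixels'][60:340,160:440,::-1];b=bot.camera('wrist')['pixels'][:,:,::-1]
cv2.imwrite('pics/s2.png',cv2.hconcat([cv2.resize(a,(400,400)),cv2.resize(b,(400,400))]))"
```

```text
t 3.37 tcp [ 0.4532 -0.0281  0.0483] rest [-0.1153 -0.0076] yaw -68.8 restyaw -89.9 F [-0.3  0.6  0. ] j6 2.71
target [0.59  0.024] cm [  0.06 -14.63   0.03] roll 0.1
```

View pics/s2.png

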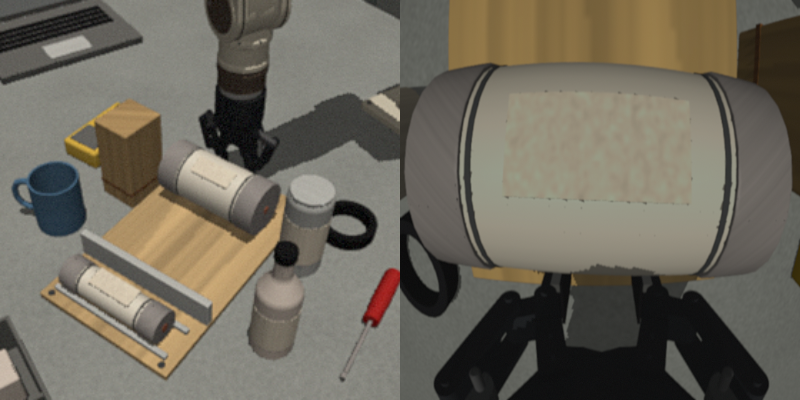

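Emit:
play_rows --motion '[{"fingers": 0,"translation": [0,-0.3,0],"roll": 0},{"fingers": 0,"translation": [0,-0.6,0],"roll": 0},{"fingers": 0,"translation": [0,-0.9,0],"roll": 0},{"fingers": 0,"translation": [0,-1.2,0],"roll": 0},{"fingers": 0,"translation": [0,-1.6,0],"roll": 0},{"fingers": 0,"translation": [0,-2.0,0],"roll": 0},{"fingers": 0,"translation": [0,-2.4,0],"roll": 0},{"fingers": 0,"translation": [0,-2.8,0],"roll": 0},{"fingers": 0,"translation": [0,-3.2,0],"roll": 0},{"fingers": 0,"translation": [0,-3.6,0],"roll": 0},{"fingers": 0,"translation": [0,-4.0,0],"roll": 0},{"fingers": 0,"translation": [0,-4.4,0],"roll": 0},{"fingers": 0,"translation": [0,-4.8,0],"roll": 0},{"fingers": 0,"translation": [0,-5.2,0],"roll": 0},{"fingers": 0,"translation": [0,-5.6,0],"roll": 0},{"fingers": 0,"translation": [0,-6.0,0],"roll": 0},{"fingers": 0,"translation": [0,-6.4,0],"roll": 0},{"fingers": 0,"translation": [0,-6.8,0],"roll": 0},{"fingers": 0,"translation": [0,-7.2,0],"roll": 0},{"fingers": 0,"translation": [0,-7.6,0],"roll": 0}]'

```text
clock: 5.13
eef_pos: [0.5241, -0.0006, 0.0483]
tool_rot: [0.825, -0.565, -0.0, 0.0]
ft_force: [-0.1, -0.2, 0.6]
grip_width: 0.0427
```

Emit:
play_rows --motion '[{"fingers": 0,"translation": [0,-0.4,0],"roll": 0},{"fingers": 0,"translation": [0,-0.8,0],"roll": 0},{"fingers": 0,"translation": [0,-1.2,0],"roll": 0},{"fingers": 0,"translation": [0,-1.6,0],"roll": 0},{"fingers": 0,"translation": [0,-2.0,0],"roll": 0},{"fingers": 0,"translation": [0,-2.4,0],"roll": 0},{"fingers": 0,"translation": [0,-2.8,0],"roll": 0},{"fingers": 0,"translation": [0,-3.2,0],"roll": 0},{"fingers": 0,"translation": [0,-3.6,0],"roll": 0},{"fingers": 0,"translation": [0,-4.0,0],"roll": 0},{"fingers": 0,"translation": [0,-4.3,0],"roll": 0},{"fingers": 0,"translation": [0,-4.6,0],"roll": 0},{"fingers": 0,"translation": [0,-4.9,0],"roll": 0},{"fingers": 0,"translation": [0,-5.2,0],"roll": 0},{"fingers": 0,"translation": [0,-5.4,0],"roll": 0},{"fingers": 0,"translation": [0,-5.6,0],"roll": 0},{"fingers": 0,"translation": [0,-5.8,0],"roll": 0}]'

```text
clock: 6.55
eef_pos: [0.5778, 0.0203, 0.0483]
tool_rot: [0.825, -0.565, -0.0, 0.0]
ft_force: [-0.2, -0.9, 0.3]
grip_width: 0.0425
```

```bash
python3 -c "
from h import *
to((.031,-.008),.048,-90)
a=bot.camera('scene')['pixels'][60:340,160:440,::-1];b=bot.camera('top')['pixels'][90:300,180:390,::-1]
cv2.imwrite('pics/s3.png',cv2.hconcat([cv2.resize(a,(400,400)),cv2.resize(b,(400,400))]))"
```

```text
t 6.55 tcp [0.5778 0.0203 0.0483] rest [ 0.0183 -0.0074] yaw -68.8 restyaw -89.9 F [-0.2 -0.9  0.3] j6 2.81
target [0.59  0.024] cm [ 0.06 -1.27  0.03] roll 0.1
```

View pics/s3.png

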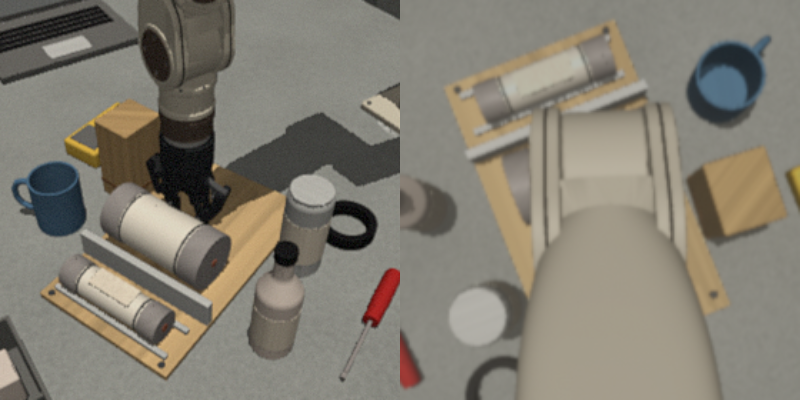

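Emit:
play_rows --motion '[{"fingers": 0,"translation": [0,-0.2,0],"roll": 0},{"fingers": 0,"translation": [0,-0.4,0],"roll": 0},{"fingers": 0,"translation": [0,-0.6,0],"roll": 0},{"fingers": 0,"translation": [0,-0.8,0],"roll": 0},{"fingers": 0,"translation": [0,-0.95,0],"roll": 0},{"fingers": 0,"translation": [0,-1.1,0],"roll": 0},{"fingers": 0,"translation": [0,-1.2,0],"roll": 0},{"fingers": 0,"translation": [0,-1.3,0],"roll": 0}]'

```text
clock: 7.32
eef_pos: [0.5895, 0.0248, 0.0482]
tool_rot: [0.825, -0.565, -0.0, 0.001]
ft_force: [-3.3, -1.4, 3.6]
grip_width: 0.0425
```

Emit:
play_rows --motion '[{"fingers": 0,"translation": [0,-0.1,0],"roll": 0},{"fingers": 0,"translation": [0,-0.2,0],"roll": 0},{"fingers": 0,"translation": [0,-0.2,0],"roll": 0}]'

```text
clock: 7.57
eef_pos: [0.5896, 0.0248, 0.0483]
tool_rot: [0.825, -0.565, -0.001, 0.002]
ft_force: [-7.9, -2.5, 5.0]
grip_width: 0.0427
```

Emit:
play_rows --motion '[{"fingers": 0,"translation": [0,0.3,0],"roll": 0},{"fingers": 0,"translation": [0,1.0,0],"roll": 0},{"fingers": 0,"translation": [0,3.0,0],"roll": 0},{"fingers": 0,"translation": [0,5.0,-2],"roll": 0},{"fingers": 0,"translation": [0,5.9,-6],"roll": 0},{"fingers": 0,"translation": [0,5.9,-10],"roll": -7},{"fingers": 0,"translation": [0,5.9,-14],"roll": -14},{"fingers": 0,"translation": [0,5.9,-18],"roll": -21},{"fingers": 0,"translation": [2,5.9,-20],"roll": -28},{"fingers": 0,"translation": [6,5.9,-20],"roll": -35},{"fingers": 0,"translation": [10,5.9,-20],"roll": -42},{"fingers": 0,"translation": [14,5.9,-20],"roll": -49},{"fingers": 0,"translation": [18,5.9,-20],"roll": -56},{"fingers": 0,"translation": [21,5.9,-20],"roll": -63},{"fingers": 0,"translation": [22.7,5.9,-20],"roll": -70},{"fingers": 0,"translation": [22.7,5.9,-20],"roll": -77},{"fingers": 0,"translation": [22.7,5.9,-20],"roll": -84},{"fingers": 0,"translation": [22.7,5.9,-20],"roll": -90},{"fingers": 0,"translation": [22.7,5.9,-20],"roll": -90}]'

```text
clock: 9.15
eef_pos: [0.619, -0.2076, 0.2479]
tool_rot: [0.983, 0.185, 0.0, -0.0]
ft_force: [-0.6, 1.0, 0.1]
grip_width: 0.043
```

```bash
python3 -c "
from h import *
to((-.026,-.235),.13,0)
a=bot.camera('wrist')['pixels'][:,:,::-1];b=bot.camera('top')['pixels'][90:300,180:390,::-1]
cv2.imwrite('pics/s4.png',cv2.hconcat([cv2.resize(a,(400,400)),cv2.resize(b,(400,400))]))"
```

```text
t 9.15 tcp [ 0.619  -0.2076  0.2479] rest [-0.0254 -0.2348] yaw 21.3 restyaw 0.2 F [-0.6  1.   0.1] j6 0.88
target [ 0.618 -0.208] cm [-0.07  0.02 11.79] roll 0.2
```

View pics/s4.png

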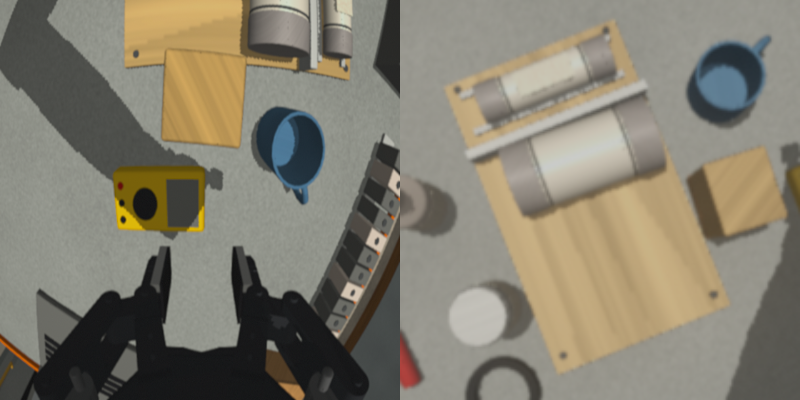

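Emit:
play_rows --motion '[{"fingers": 0,"translation": [0,0,4],"roll": 0},{"fingers": 0,"translation": [0,0,8],"roll": 0},{"fingers": 0,"translation": [0,0,11],"roll": 0},{"fingers": 0,"translation": [0,-1,11.8],"roll": 0},{"fingers": 0,"translation": [0,-2,11.8],"roll": 0},{"fingers": 0,"translation": [0,-2.6,11.8],"roll": 0},{"fingers": 0,"translation": [0,-3.0,11.8],"roll": 0},{"fingers": 0,"translation": [0,-3.4,11.8],"roll": 0},{"fingers": 0,"translation": [0,-3.8,11.8],"roll": 0},{"fingers": 0,"translation": [0,-4.2,11.8],"roll": 0},{"fingers": 0,"translation": [0,-4.6,11.8],"roll": 0},{"fingers": 0,"translation": [0,-5.0,11.8],"roll": 0},{"fingers": 0,"translation": [0,-5.4,11.8],"roll": 0},{"fingers": 0,"translation": [0,-5.8,11.8],"roll": 0},{"fingers": 0,"translation": [0,-6.2,11.8],"roll": 0}]'

```text
clock: 10.5
eef_pos: [0.5963, -0.1491, 0.1302]
tool_rot: [0.983, 0.184, -0.0, -0.0]
ft_force: [0.9, -0.7, 0.7]
grip_width: 0.0427
```

Emit:
play_rows --motion '[{"fingers": 0,"translation": [0,-0.4,0],"roll": 0},{"fingers": 0,"translation": [0,-0.8,0],"roll": 0},{"fingers": 0,"translation": [0,-1.2,0],"roll": 0},{"fingers": 0,"translation": [0,-1.6,0],"roll": 0},{"fingers": 0,"translation": [0,-2.0,0],"roll": 0},{"fingers": 0,"translation": [0,-2.4,0],"roll": 0},{"fingers": 0,"translation": [0,-2.8,0],"roll": 0},{"fingers": 0,"translation": [0,-3.2,0],"roll": 0},{"fingers": 0,"translation": [0,-3.6,0],"roll": 0},{"fingers": 0,"translation": [0,-4.0,0],"roll": 0}]'

```text
clock: 11.33
eef_pos: [0.5817, -0.1117, 0.1301]
tool_rot: [0.983, 0.184, -0.0, -0.0]
ft_force: [-0.1, -0.2, 0.2]
grip_width: 0.0425
```

```bash
python3 -c "
from h import *
state()
a=bot.camera('scene')['pixels'][60:340,160:440,::-1];b=bot.camera('top')['pixels'][90:300,180:390,::-1]
cv2.imwrite('pics/s5.png',cv2.hconcat([cv2.resize(a,(400,400)),cv2.resize(b,(400,400))]))"
```

```text
t 11.33 tcp [ 0.5817 -0.1117  0.1301] rest [-0.0255 -0.1319] yaw 21.2 restyaw 0.1 F [-0.1 -0.2  0.2] j6 1.01
```

View pics/s5.png

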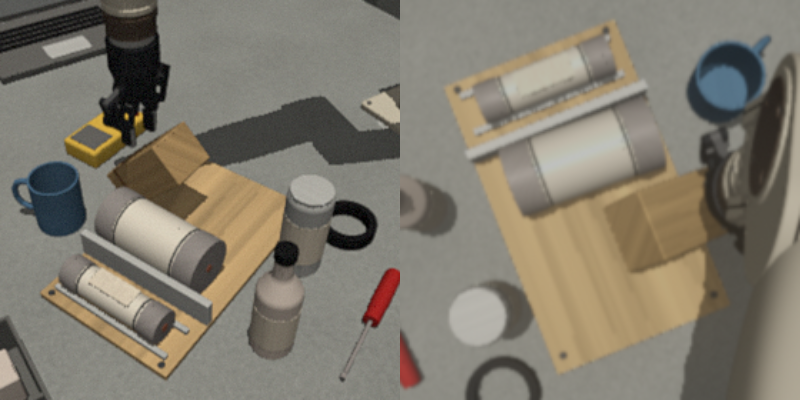

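Emit:
play_rows --motion '[{"fingers": 0,"translation": [0,0,0],"roll": 0},{"fingers": 0,"translation": [0,0,0],"roll": 0},{"fingers": 0,"translation": [0,0,-4],"roll": 0},{"fingers": 0,"translation": [0,0,-8],"roll": 0},{"fingers": 0,"translation": [-4,0,-11],"roll": 7},{"fingers": 0,"translation": [-8,0,-11],"roll": 14},{"fingers": 0,"translation": [-12,0,-11],"roll": 21},{"fingers": 0,"translation": [-14,0,-11],"roll": 28},{"fingers": 0,"translation": [-14,-3,-11],"roll": 35},{"fingers": 0,"translation": [-14,-6,-11],"roll": 42},{"fingers": 0,"translation": [-14,-8,-11],"roll": 49},{"fingers": 0,"translation": [-14,-8,-11],"roll": 56},{"fingers": 0,"translation": [-14,-8,-11],"roll": 63},{"fingers": 0,"translation": [-14,-8,-11],"roll": 70},{"fingers": 0,"translation": [-14,-8,-11],"roll": 77},{"fingers": 0,"translation": [-14,-8,-11],"roll": 84},{"fingers": 0,"translation": [-14,-8,-11],"roll": 90},{"fingers": 0,"translation": [-14,-8,-11],"roll": 90}]'

```text
clock: 12.93
eef_pos: [0.4227, -0.0884, 0.2405]
tool_rot: [0.825, -0.566, 0.0, -0.0]
ft_force: [-0.3, -0.2, -0.2]
grip_width: 0.0424
```

```bash
python3 -c "
from h import *
state()
a=bot.camera('wrist')['pixels'][:,:,::-1];b=bot.camera('top')['pixels'][90:300,180:390,::-1]
cv2.imwrite('pics/s6.png',cv2.hconcat([cv2.resize(a,(400,400)),cv2.resize(b,(400,400))]))"
```

```text
t 12.93 tcp [ 0.4227 -0.0884  0.2405] rest [-0.1655 -0.0529] yaw -68.9 restyaw -90.0 F [-0.3 -0.2 -0.2] j6 2.57
```

View pics/s6.png

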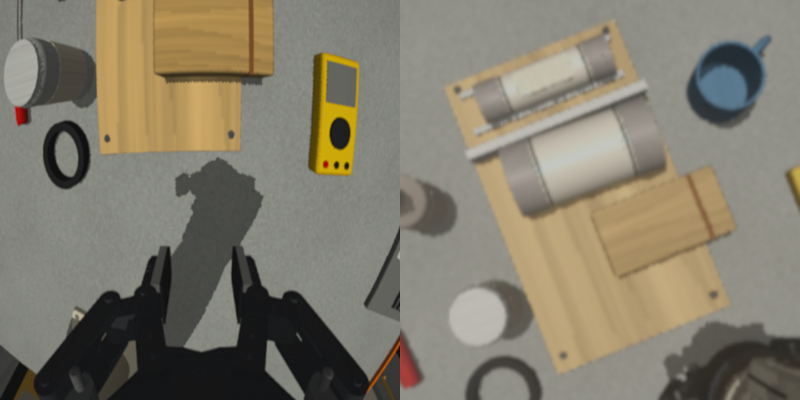

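```bash
python3 -c "
from h import *
px=np.array([(192,211),(313,167),(335,228),(217,275)])*210/400+[180,90]
l=(ray(bot.camera('top'),px,.082)[:,:2]-p[:2])@RM;print(l.round(3),l.mean(0).round(3))
px=np.array([(100,147),(240,98),(267,168),(128,216)])*210/400+[180,90]
l=(ray(bot.camera('top'),px,.06)[:,:2]-p[:2])@RM;print(l.round(3),l.mean(0).round(3))"
```

```text
[[ 0.017  0.002]
 [ 0.013 -0.145]
 [-0.061 -0.143]
 [-0.061  0.002]] [-0.023 -0.071]
[[ 0.129  0.074]
 [ 0.122 -0.1  ]
 [ 0.033 -0.099]
 [ 0.041  0.073]] [ 0.081 -0.013]
```

Emit:
play_rows --motion '[{"fingers": 0,"translation": [0,0,4],"roll": 0},{"fingers": 0,"translation": [0,0,8],"roll": 0},{"fingers": 0,"translation": [0,0,12],"roll": 0},{"fingers": 0,"translation": [0,0,16],"roll": 0},{"fingers": 0,"translation": [0,0,18.5],"roll": 0},{"fingers": 0,"translation": [0,-1,19.5],"roll": 0},{"fingers": 0,"translation": [0,-3,19.5],"roll": 0},{"fingers": 0,"translation": [0,-5,19.5],"roll": 0},{"fingers": 0,"translation": [0,-6.5,19.5],"roll": 0},{"fingers": 0,"translation": [0,-7.5,19.5],"roll": 0},{"fingers": 0,"translation": [0,-8.0,19.5],"roll": 0},{"fingers": 0,"translation": [0,-8.3,19.5],"roll": 0},{"fingers": 0,"translation": [0,-8.6,19.5],"roll": 0},{"fingers": 0,"translation": [0,-8.9,19.5],"roll": 0},{"fingers": 0,"translation": [0,-9.2,19.5],"roll": 0},{"fingers": 0,"translation": [0,-9.5,19.5],"roll": 0},{"fingers": 0,"translation": [0,-9.8,19.5],"roll": 0},{"fingers": 0,"translation": [0,-10.1,19.5],"roll": 0}]'

```text
clock: 14.63
eef_pos: [0.516, -0.0519, 0.0452]
tool_rot: [0.825, -0.565, -0.001, 0.001]
ft_force: [-2.2, -1.4, 0.9]
grip_width: 0.0429
```

Emit:
play_rows --motion '[{"fingers": 0,"translation": [0,1,0],"roll": 0},{"fingers": 0,"translation": [0,3,0],"roll": 0},{"fingers": 0,"translation": [0,3,-4],"roll": -7},{"fingers": 0,"translation": [0,3,-8],"roll": -14},{"fingers": 0,"translation": [0,3,-12],"roll": -21},{"fingers": 0,"translation": [2,1,-14],"roll": -28},{"fingers": 0,"translation": [5,-1,-14],"roll": -35},{"fingers": 0,"translation": [8,-3,-14],"roll": -42},{"fingers": 0,"translation": [11,-5.2,-14],"roll": -49},{"fingers": 0,"translation": [14,-5.2,-14],"roll": -56},{"fingers": 0,"translation": [14,-5.2,-14],"roll": -63},{"fingers": 0,"translation": [14,-5.2,-14],"roll": -70},{"fingers": 0,"translation": [14,-5.2,-14],"roll": -77},{"fingers": 0,"translation": [14,-5.2,-14],"roll": -84},{"fingers": 0,"translation": [14,-5.2,-14],"roll": -90},{"fingers": 0,"translation": [14,-5.2,-14],"roll": -90}]'

```text
clock: 15.97
eef_pos: [0.6159, -0.1635, 0.1852]
tool_rot: [0.983, 0.185, 0.0, -0.0]
ft_force: [-0.7, 0.4, 0.1]
grip_width: 0.0429
```

```bash
python3 -c "
from h import *
to((-.013,-.187),.045,0)
a=bot.camera('wrist')['pixels'][:,:,::-1];b=bot.camera('top')['pixels'][90:300,180:390,::-1]
cv2.imwrite('pics/s7.png',cv2.hconcat([cv2.resize(a,(400,400)),cv2.resize(b,(400,400))]))"
```

```text
t 15.97 tcp [ 0.6159 -0.1635  0.1852] rest [-0.0124 -0.1926] yaw 21.3 restyaw 0.2 F [-0.7  0.4  0.1] j6 0.94
target [ 0.613 -0.159] cm [-0.07 -0.56 14.02] roll 0.2
```

View pics/s7.png

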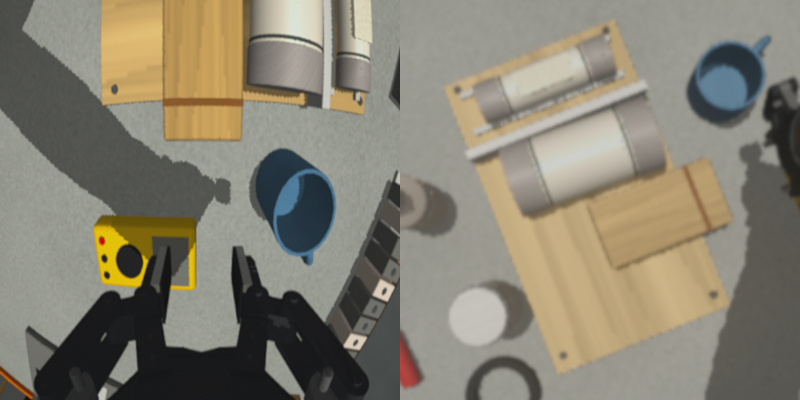

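Emit:
play_rows --motion '[{"fingers": 0,"translation": [-0.5,0,4],"roll": 0},{"fingers": 0,"translation": [-0.5,0,8],"roll": 0},{"fingers": 0,"translation": [-0.5,0,11],"roll": 0},{"fingers": 0,"translation": [-0.5,0,13.2],"roll": 0},{"fingers": 0,"translation": [-0.5,-1,13.2],"roll": 0},{"fingers": 0,"translation": [-0.5,-2,13.2],"roll": 0},{"fingers": 0,"translation": [-0.5,-3,13.2],"roll": 0},{"fingers": 0,"translation": [-0.5,-3.5,13.2],"roll": 0},{"fingers": 0,"translation": [-0.5,-4,13.2],"roll": 0},{"fingers": 0,"translation": [-0.5,-4.5,13.2],"roll": 0},{"fingers": 0,"translation": [-0.5,-5,13.2],"roll": 0},{"fingers": 0,"translation": [-0.5,-5.5,13.2],"roll": 0},{"fingers": 0,"translation": [-0.5,-6,13.2],"roll": 0},{"fingers": 0,"translation": [-0.5,-6.5,13.2],"roll": 0},{"fingers": 0,"translation": [-0.5,-7,13.2],"roll": 0},{"fingers": 0,"translation": [-0.5,-7.5,13.2],"roll": 0},{"fingers": 0,"translation": [-0.5,-8,13.2],"roll": 0},{"fingers": 0,"translation": [-0.5,-8.5,13.2],"roll": 0},{"fingers": 0,"translation": [-0.5,-8.8,13.2],"roll": 0},{"fingers": 0,"translation": [-0.5,-9.0,13.2],"roll": 0}]'

```text
clock: 17.73
eef_pos: [0.5808, -0.0824, 0.0555]
tool_rot: [0.983, 0.184, 0.003, 0.002]
ft_force: [2.2, -5.7, 5.5]
grip_width: 0.0425
```

Emit:
play_rows --motion '[{"fingers": 0,"translation": [0,1,0],"roll": 0},{"fingers": 0,"translation": [0,3,0],"roll": 0},{"fingers": 0,"translation": [0,3,-4],"roll": 7},{"fingers": 0,"translation": [0,3,-8],"roll": 14},{"fingers": 0,"translation": [0,3,-12],"roll": 21},{"fingers": 0,"translation": [-3,0,-13],"roll": 28},{"fingers": 0,"translation": [-6,-3,-13],"roll": 35},{"fingers": 0,"translation": [-9,-6,-13],"roll": 42},{"fingers": 0,"translation": [-11,-8.6,-13],"roll": 49},{"fingers": 0,"translation": [-11,-8.6,-13],"roll": 56},{"fingers": 0,"translation": [-11,-8.6,-13],"roll": 63},{"fingers": 0,"translation": [-11,-8.6,-13],"roll": 70},{"fingers": 0,"translation": [-11,-8.6,-13],"roll": 77},{"fingers": 0,"translation": [-11,-8.6,-13],"roll": 84},{"fingers": 0,"translation": [-11,-8.6,-13],"roll": 90},{"fingers": 0,"translation": [-11,-8.6,-13],"roll": 90}]'

```text
clock: 19.07
eef_pos: [0.4444, -0.0408, 0.183]
tool_rot: [0.825, -0.566, -0.001, -0.0]
ft_force: [-1.1, 0.0, -0.4]
grip_width: 0.0427
```

```bash
python3 -c "
from h import *
to((-.049,-.017),.045,-90)
a=bot.camera('wrist')['pixels'][:,:,::-1];b=bot.camera('top')['pixels'][90:300,180:390,::-1]
cv2.imwrite('pics/s8.png',cv2.hconcat([cv2.resize(a,(400,400)),cv2.resize(b,(400,400))]))"
```

```text
t 19.07 tcp [ 0.4444 -0.0408  0.183 ] rest [-0.1281 -0.0163] yaw -68.9 restyaw -90.0 F [-1.1  0.  -0.4] j6 2.68
target [ 0.518 -0.013] cm [ 0.09 -7.92 13.79] roll -0.0
```

View pics/s8.png

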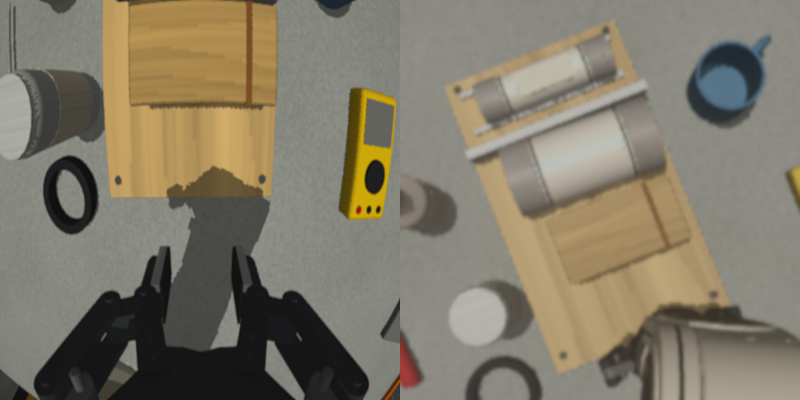

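Chock is now wholly on the board and square, with a small gap to the fuse. Push it home.

Emit:
play_rows --motion '[{"fingers": 0,"translation": [0,0,4],"roll": 0},{"fingers": 0,"translation": [0,0,8],"roll": 0},{"fingers": 0,"translation": [0,0,12],"roll": 0},{"fingers": 0,"translation": [0,-1,13.8],"roll": 0},{"fingers": 0,"translation": [0,-3,13.8],"roll": 0},{"fingers": 0,"translation": [0,-4.5,13.8],"roll": 0},{"fingers": 0,"translation": [0,-5.3,13.8],"roll": 0},{"fingers": 0,"translation": [0,-5.8,13.8],"roll": 0},{"fingers": 0,"translation": [0,-6.2,13.8],"roll": 0},{"fingers": 0,"translation": [0,-6.5,13.8],"roll": 0},{"fingers": 0,"translation": [0,-6.8,13.8],"roll": 0},{"fingers": 0,"translation": [0,-7.1,13.8],"roll": 0},{"fingers": 0,"translation": [0,-7.3,13.8],"roll": 0},{"fingers": 0,"translation": [0,-7.5,13.8],"roll": 0},{"fingers": 0,"translation": [0,-7.7,13.8],"roll": 0},{"fingers": 0,"translation": [0,-7.8,13.8],"roll": 0},{"fingers": 0,"translation": [0,-7.9,13.8],"roll": 0}]'

```text
clock: 20.58
eef_pos: [0.5158, -0.0132, 0.0446]
tool_rot: [0.825, -0.566, -0.002, 0.002]
ft_force: [-7.4, -4.2, 1.0]
grip_width: 0.0431
```

Emit:
play_rows --motion '[{"fingers": 0,"translation": [0,-0.1,0],"roll": 0},{"fingers": 0,"translation": [0,-0.2,0],"roll": 0},{"fingers": 0,"translation": [0,-0.3,0],"roll": 0},{"fingers": 0,"translation": [0,-0.3,0],"roll": 0}]'

```text
clock: 20.92
eef_pos: [0.5168, -0.0128, 0.0441]
tool_rot: [0.825, -0.566, -0.003, 0.004]
ft_force: [-11.5, -5.8, 3.9]
grip_width: 0.0425
```

```bash
python3 -c "
from h import *
state()"
```

```text
t 20.92 tcp [ 0.5168 -0.0128  0.0441] rest [-0.0505 -0.0163] yaw -68.9 restyaw -90.0 F [-11.5  -5.8   3.9] j6 2.75
```

Emit:
play_rows --motion '[{"fingers": 0,"translation": [0,-0.15,0],"roll": 0},{"fingers": 0,"translation": [0,-0.3,0],"roll": 0},{"fingers": 0,"translation": [0,-0.3,0],"roll": 0},{"fingers": 0,"translation": [0,-0.3,0],"roll": 0}]'

```text
clock: 21.25
eef_pos: [0.5165, -0.0122, 0.0434]
tool_rot: [0.825, -0.565, -0.005, 0.006]
ft_force: [-16.4, -7.3, 5.1]
grip_width: 0.0425
```

Emit:
play_rows --motion '[{"fingers": 0,"translation": [0,0.3,0],"roll": 0},{"fingers": 0,"translation": [0,0.6,0],"roll": 0},{"fingers": 0,"translation": [0,1.2,0],"roll": 0},{"fingers": 0,"translation": [0,3.0,0],"roll": 0},{"fingers": 0,"translation": [0,6.0,0],"roll": 0},{"fingers": 0,"translation": [0,8.0,-4],"roll": 0},{"fingers": 0,"translation": [0,9.0,-8],"roll": 0},{"fingers": 0,"translation": [0,9.0,-12],"roll": 0},{"fingers": 0,"translation": [0,9.0,-16],"roll": 0},{"fingers": 0,"translation": [0,9.0,-18],"roll": 0},{"fingers": 0,"translation": [0,9.0,-18],"roll": 0}]'

```text
clock: 22.17
eef_pos: [0.4448, -0.043, 0.2319]
tool_rot: [0.825, -0.565, 0.007, -0.004]
ft_force: [-0.1, -0.0, -0.6]
grip_width: 0.0427
```

```bash
python3 -c "
from h import *
state()
a=bot.camera('scene')['pixels'][60:340,160:440,::-1];b=bot.camera('top')['pixels'][90:300,180:390,::-1]
cv2.imwrite('pics/s9.png',cv2.hconcat([cv2.resize(a,(400,400)),cv2.resize(b,(400,400))]))"
```

```text
t 22.17 tcp [ 0.4448 -0.043   0.2319] rest [-0.1285 -0.0185] yaw -68.8 restyaw -89.9 F [-0.1 -0.  -0.6] j6 2.67
```

View pics/s9.png

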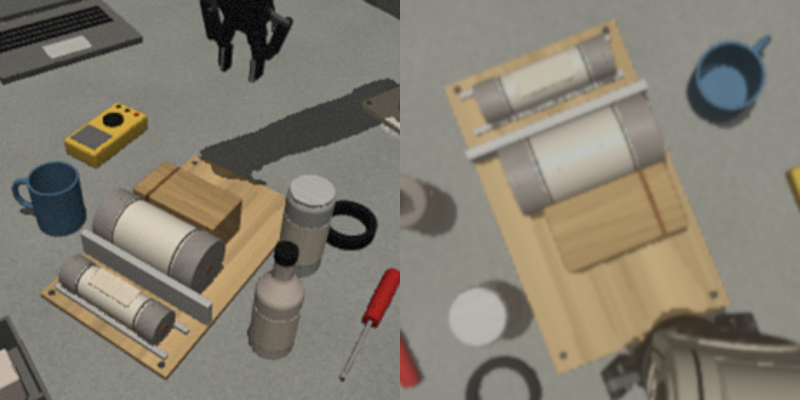

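```bash
cat > edge.py <<'E'
from h import *
def edge(cam,z,x0,ys,band=.012):
    # sub-mm profile of the strongest intensity step across rest x, at each rest y, then a robust line
    K,T=cam["intrinsics"],cam["world_to_cam"];g=cv2.GaussianBlur(cv2.cvtColor(cam["pixels"],cv2.COLOR_RGB2GRAY),(0,0),.8).astype(np.float32)
    xs=np.arange(x0-band,x0+band,.0005);X,Y=np.meshgrid(xs,ys)
    W=np.c_[np.c_[X.ravel(),Y.ravel()]@RM.T+p[:2],np.full(X.size,z),np.ones(X.size)]@T[:3].T@K.T
    uv=(W[:,:2]/W[:,2:]).astype(np.float32).reshape(*X.shape,2)
    I=cv2.remap(g,uv[...,0],uv[...,1],cv2.INTER_CUBIC);G=np.abs(I[:,6:]-I[:,:-6])
    e=xs[G.argmax(1)+3];v=cv2.fitLine(np.c_[ys,e].astype(np.float32),cv2.DIST_HUBER,0,1e-4,1e-4).ravel()
    r=e-(v[3]+(ys-v[2])*v[1]/v[0])
    print(f"z{z} x0 {x0}: x={v[3]:.4f} angle={-np.degrees(np.arctan2(v[1],v[0])):.2f} rms {r.std()*1e3:.1f}mm")
if __name__=="__main__":
    c=bot.camera("top")
    edge(c,.082,-.038,np.arange(-.08,.045,.003));edge(c,.082,.042,np.arange(-.08,.045,.003))
    edge(c,.057,.130,np.arange(-.1,.1,.003));edge(c,.057,.142,np.arange(-.1,.1,.003));edge(c,.012,.235,np.arange(-.1,.1,.003))
    edge(c,.012,-.15,np.arange(.04,.11,.003))
E
python3 edge.py
```

```text
z0.082 x0 -0.038: x=-0.0425 angle=0.04 rms 0.5mm
z0.082 x0 0.042: x=0.0408 angle=0.18 rms 1.2mm
z0.057 x0 0.13: x=0.1312 angle=0.30 rms 0.5mm
z0.057 x0 0.142: x=0.1315 angle=0.00 rms 0.2mm
z0.012 x0 0.235: x=0.2317 angle=-1.57 rms 5.0mm
z0.012 x0 -0.15: x=-0.1515 angle=-9.07 rms 3.5mm
```

```bash
python3 -c "
from h import *
state();print(bot.job_done())"
```

```text
t 22.32 tcp [ 0.4406 -0.0426  0.2252] rest [-0.1323 -0.0166] yaw -68.8 restyaw -89.9 F [ 0.5  0.6 -0.4] j6 2.67
the job is handed in; nothing more can be done
None
```

The fuse is parked against the back stop and the chock lies flat across the board, pushed up against it. I handed the job in at about 22 s of the 62 s allowed.

- **Fuse:** I rolled it along the board with the half-open fingers until it stalled against the stop at about 8 N.
- **Chock:** I tipped it over sideways onto the board. It landed with about 30 mm hanging over the side edge, so I slid it fully onto the board. I then pushed it against the fuse until it stopped moving, at about 18 N.
- **Last checks:**
    - The edge fit from the top camera puts the chock within about 0.3° of the stop.
    - The chock's centre is at rest x of about -1 mm, against 2 mm nominal. The distance from its back face to the stop is about 90 mm, against 88 mm nominal. Both are close to the camera's 2 mm calibration error, but a 1–2 mm gap can't be ruled out.
    - The edge fits on the board's two ends were too noisy to use (3.5–5 mm scatter).
    - In the last picture nothing else appears to have moved, by eye only. The gripper was clear of everything.

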